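# Seat the spice tray on the pin of its foot

## Robot

A 7-joint arm with a two-finger parallel gripper is mounted at the origin on a cart in front of the work surface, level with it; the furniture and walls round the work are solid. World frame = base frame: x ahead of the robot, y to its left, z up, the work surface at z = 0. Lengths are in m, angles in rad, forces in N, time in s.
With the tool pointing down it reaches from about 0.35 to 0.9 m from the base axis. Payload 8.1 kg.
Tool frame: the origin (TCP) lies between the finger pads; the fingertips stand 11 mm ahead of it and the grasp point (between the pads) lies 8 mm behind it; z points along the fingers, y is the line along which they close (so a half turn about z gives the same grasp; the last joint's range is limited). The gripper opens to 92 mm and grips with 3 to 60 N. Pads are 19 mm wide; open, the fingers measure 130 mm over their backs; the gripper's body (75 mm by 190 mm) begins 47 mm behind the grasp point.
Start: joints at [1.045, 0.434, 0.025, 1.573, -0.012, 1.134, -0.075], TCP at [0.256, -0.57, 0.238] pointing down, gripper open.
Joint ranges: [-2.62, 2.62], [-0.44, 2.09], [-1.27, 1.32], [0.08, 2.57], [-1.32, 4.46], [0.12, 2], [-2.74, 2.74]. Speed limits (rad/s): [2.22, 2.22, 3.01, 3.01, 3.14, 3.14, 3.14].

## Interface

Orientations are given as a rotation vector (axis times angle).
In Python, from cell import observe, get_image, camera_params, sign_off gives the robot as it stands.
- The arm moves only by the shell command python3 -m pendant 'ROWS' [FORCE]. ROWS is JSON, one flat list of numbers, 7 for each row, row after row: the shift along the tool's x, y, z in m, then the turn, a rotation vector about the tool's x, y, z in rad, then the finger opening in m, from 0 to 0.0918. In form: [dx, dy, dz, rx, ry, rz, jaw, dx, dy, dz, rx, ry, rz, jaw, ...]. A call has 1 to 10 rows; each row shifts and turns the commanded pose from where the row before left it, along the tool's axes as they then stand; what a row does not reach is not made up. A row lasts 1/8 s, in which the tool goes at most 62.5 mm and 10.7 degrees, less where a joint would pass 70% of its speed; a pose out of reach is approached as far as the arm can. A call is refused whole if a number of a shift passes 0.0625 or a number of a turn 0.188, either way. A call with a gripper value outside its range is refused whole. The fingers move at their own pace and stop on an object; FORCE is the grip in N (left out, the last holds). Time passes only in rows, so rows that do not move let the fingers close. It gives the time, the measured TCP pose, the force, the opening and the grip force at its end, in the units of the state.
- observe(): the state, without advancing time (a new reading comes with each control period).
- get_image(name): name is "scene" or "top" or "wrist"; returns the picture (480x640x3 uint8, red, green, blue); there is no depth.
- camera_params(name): a dict with "intrinsics" (3x3 intrinsics, pixels), "eye" and "rotation" of the camera in the world; the wrist camera has in their place "T_tool_cam" (4x4, takes a point from camera to tool coordinates, whose origin is the TCP and whose axes are the flange's). Camera axes: x right, y down, z forward; pixel columns grow to the right and rows downward; lengths in m; the calibration is good to about 2 mm. A picture is of the moment at which its call begins: read the wrist's pose just before it. camera_params takes no time and is no camera call.
- sign_off(): hands the job in; it is judged then, once.
The state is a dict: "clock": time; "joints": joint angles; "dq": joint speeds; "joint_efforts": joint torques, N m; "position": TCP position; "ee_rot": TCP orientation; "force": force on the tool from outside, world axes, zero at the start; "ft_torque": the same for the moment, N m; "width": opening from 0.0 (shut) to 1.0 (fully open); "gripper_force": force on a finger pad.
Only numpy, scipy, OpenCV 4.12 (cv2) and the standard library are available. Lean on these libraries where they do the work, as an engineer would, in place of code of your own. Each camera call takes 0.05 s, during which the arm holds its last target. There are 200 camera calls.

## Task

Put the round spice tray back on its low round foot: lift it by its knob, rest it lightly on the foot's upright pin and nudge it about until the hole under the tray drops over the pin and the tray sits flat on the foot, then let go. Do not force it down on the foot or the pin, and leave the two spice jars and the salt shaker standing where they are.

Things in the scene. Friction and masses are not known exactly. Their poses are not given: they have to be found in the camera images.
- tray: the loose round spice tray, empty, pale wood with a steel rim: 140 mm across, rim 20 mm high, about 0.3 kg (0.22 to 0.4). Origin at the centre of its flat underside, z up. Exactly there is the round hole in the underside: 16 mm across, 18 mm deep, closed above, so not visible from above. A steel stem 16 mm thick carries the knob. It starts on the worktop, turned any way
- knob (a point): the middle of the tray's round wooden knob, the place to grasp it from above: 70 mm above the tray's underside, on its axis. The knob is 30 mm across and reaches from 50 to 92 mm above the underside
- foot: the fixed foot: a dark wooden disc 110 mm across and 22 mm high, held fast to the worktop, turned by up to 0.5 rad. Origin at the centre of its underside, z up. While the hole is not over the pin, the pin's top holds the tray's underside 36 mm above this origin; fully home the underside lies on the foot's flat top, 22 mm above it
- foot_top (a point): centre of the foot's flat top. An upright steel pin 12 mm thick, its flat end bevelled by 1 mm, rises 14 mm above the top. It stands off centre on a clamped eccentric steel disc: 6 to 9 mm from this point, in any direction, different each time; the direction is not measured. The pin does not move under load. A seated tray is centred on the pin, not on this point
- jar_a: spice jar with a red cap, 45 mm across, 108 mm high, standing behind the work; origin at the centre of its underside. To be left alone
- jar_b: spice jar with a dark cap, 41 mm across, 104 mm high, standing behind the work; origin at the centre of its underside. To be left alone
- salt: clear salt shaker with a grey top, 44 mm across, 90 mm high, standing behind the work; origin at the centre of its underside. To be left alone

How it is judged:
By the outcome, as a careful person would: the job done as asked, in the order asked, and still so for the second after the job is handed in, with the robot touching nothing.
It also fails if it takes over 67 s, if anything falls off the work surface, if the arm or the gripper's body presses on something with over 40 N, if the wrist force passes 120 N, or if a joint passes its speed limit or range.

## Working session

There is one attempt and no reset: what is moved stays moved. The work goes in short steps, Python scripts to look and compute and a shell command to move; the robot and the scene stay as the last step left them, time stands still between calls to the robot, and variables do not carry over. Pictures are saved under pics/ and viewed, at most 10 in all, crops included, and the job is handed in when it is done.

```bash
mkdir -p pics; ls; python3 - <<'E'
from cell import *
import cv2,numpy as np
o=observe();print({k:np.round(v,3).tolist() for k,v in o.items()})
a=get_image("scene");b=get_image("top")
cv2.imwrite("pics/scene.png",a[...,::-1]);cv2.imwrite("pics/top.png",b[...,::-1])
for n in("scene","top","wrist"):print(n,camera_params(n))
E
```

```text
pics
{'clock': 0.0, 'joints': [1.045, 0.435, 0.025, 1.574, -0.012, 1.134, -0.075], 'dq': [0.0, 0.0, 0.001, 0.001, -0.002, -0.0, -0.003], 'joint_efforts': [-0.001, -66.787, 0.984, -31.447, -0.061, 0.043, 0.0], 'position': [0.256, -0.57, 0.237], 'ee_rot': [-3.07, -0.659, 0.001], 'force': [-0.864, 0.041, -0.038], 'ft_torque': [-0.001, -0.015, 0.01], 'gripper_force': 0.0, 'width': 0.999}
scene {'intrinsics': array([[482.32561802,   0.        , 327.27491015],
       [  0.        , 482.32561802, 241.93944008],
       [  0.        ,   0.        ,   1.        ]]), 'eye': array([0.24977279, 0.19355675, 0.71744568]), 'rotation': array([-0.86203642,  2.63560941, -0.98485088])}
top {'intrinsics': array([[546.29459022,   0.        , 316.2422418 ],
       [  0.        , 546.29459022, 232.82085378],
       [  0.        ,   0.        ,   1.        ]]), 'eye': array([ 0.47817532, -0.24690144,  0.92491109]), 'rotation': array([-2.14548287,  2.15452625, -0.11225979])}
wrist {'intrinsics': array([[348.19420336,   0.        , 313.81810373],
       [  0.        , 348.19420336, 241.4827898 ],
       [  0.        ,   0.        ,   1.        ]]), 'T_tool_cam': array([[-1.60651445e-05, -9.65280120e-01, -2.61216941e-01,
         6.97952435e-02],
       [ 9.99999980e-01, -6.77237049e-05,  1.88759586e-04,
         4.86185172e-04],
       [-1.99896455e-04, -2.61216933e-01,  9.65280101e-01,
        -1.45550219e-01],
       [ 0.00000000e+00,  0.00000000e+00,  0.00000000e+00,
         1.00000000e+00]])}
```

View pics/top.png

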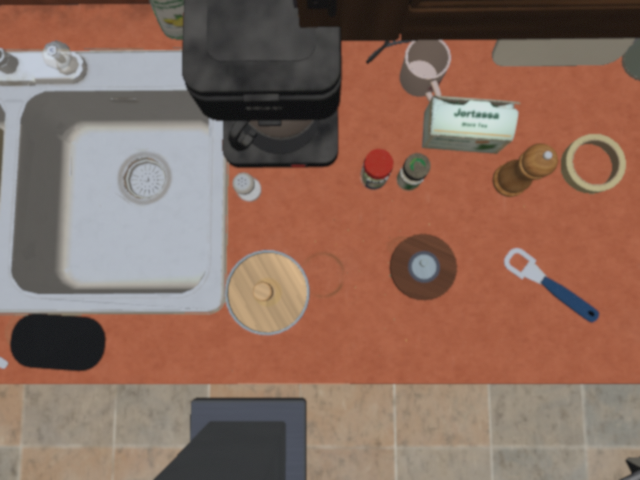

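View pics/scene.png

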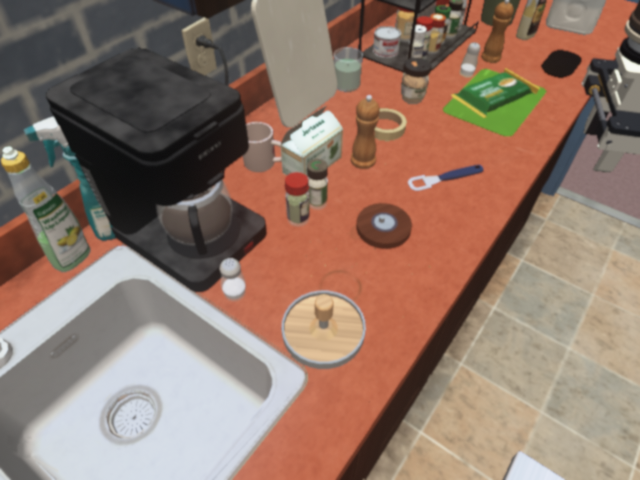

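Top view: tray centred near pixel (267,292), with its knob at (262,291). The foot is at (423,267), with the light eccentric disc in its middle. The jars are at (377,168) and (414,170) and the salt shaker at (247,187).

```bash
cat > h.py <<'E'
from cell import *
import cv2,numpy as np
from scipy.spatial.transform import Rotation as R
def cam(name,o=None):
    p=camera_params(name);K=p["intrinsics"]
    if name!="wrist": return K,np.array(p["eye"]),R.from_rotvec(p["rotation"]).as_matrix()
    o=o or observe();T=np.eye(4);T[:3,:3]=R.from_rotvec(o["ee_rot"]).as_matrix();T[:3,3]=o["position"]
    T=T@p["T_tool_cam"];return K,T[:3,3],T[:3,:3]
def ray(c,uv,z):
    K,e,M=c;d=M@np.linalg.inv(K)@[uv[0],uv[1],1];return e+d*(z-e[2])/d[2]
def proj(c,P):
    K,e,M=c;q=K@M.T@(np.array(P)-e);return q[:2]/q[2]
E
python3 - <<'E'
from h import *
c=cam("top");im=cv2.imread("pics/top.png")
for n,uv,z in[("tray",(267.5,292),.02),("knob",(262.5,291.5),.092),("foot",(423,267),.022),("disc",(424.5,267),.022),("pin",(423,266),.036),("jarA",(378,161),.108),("jarB",(416,165),.104),("salt",(245,183),.09),("edge",(400,384),0)]:
    print(n,ray(c,uv,z).round(4))
hsv=cv2.cvtColor(im,cv2.COLOR_BGR2HSV)
# foot: differs from the worktop in red
m=((im[:,:,2]<130)).astype(np.uint8);m[:225]=0;m[305:]=0;m[:,:380]=0;m[:,470:]=0
cs=max(cv2.findContours(m,0,2)[0],key=cv2.contourArea);e=cv2.fitEllipse(cs);print("foot ell",e,ray(c,e[0],.018).round(4))
m=(hsv[:,:,0]>14)|(hsv[:,:,1]<60);m=m.astype(np.uint8);m[:245]=0;m[340:]=0;m[:,:228]=0;m[:,312:]=0
cs=max(cv2.findContours(m,0,2)[0],key=cv2.contourArea);e=cv2.fitEllipse(cs);print("tray ell",e,ray(c,e[0],.018).round(4))
o=observe();print(R.from_rotvec(o["ee_rot"]).as_matrix().round(3))
z=cv2.resize(im[215:320,370:475],None,fx=5,fy=5,interpolation=cv2.INTER_CUBIC);cv2.imwrite("pics/foot_zoom.png",z)
E
```

```text
tray [ 0.4913 -0.1502  0.02  ]
knob [ 0.4911 -0.1503  0.092 ]
foot [ 0.5314 -0.4066  0.022 ]
disc [ 0.5314 -0.4091  0.022 ]
pin [ 0.5322 -0.4042  0.036 ]
jarA [ 0.6886 -0.3272  0.108 ]
jarB [ 0.6829 -0.3856  0.104 ]
salt [ 0.6597 -0.1212  0.09  ]
edge [ 0.3404 -0.3676  0.    ]
foot ell ((422.590576171875, 266.8594055175781), (65.40011596679688, 67.04743957519531), 110.7239761352539) [ 0.5319 -0.4067  0.018 ]
tray ell ((266.6322937011719, 292.0760803222656), (83.6774673461914, 84.4959945678711), 36.10078811645508) [ 0.4913 -0.1485  0.018 ]
[[ 0.912  0.41  -0.001]
 [ 0.41  -0.912  0.001]
 [-0.    -0.001 -1.   ]]
```

View pics/foot_zoom.png

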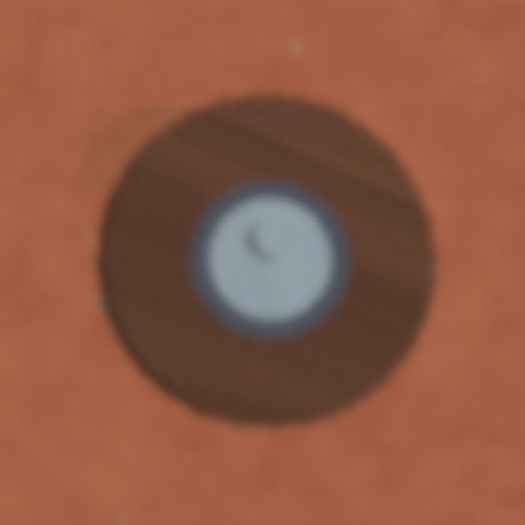

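Zoom: foot centre at (267,259), with the light eccentric disc around it. A dark crescent near (255,243) is the left edge of the pin, so the pin lies towards the image top (+x). I'll take a closer look with the wrist camera on the way.

```bash
python3 -m pendant '[0.05,-0.006,0.015,0,0,0,0.0918,0.05,-0.006,0.02,0,0,0,0.0918,0.05,-0.006,0.02,0,0,0,0.0918,0.05,-0.006,0.02,0,0,0,0.0918,0.05,-0.006,0.02,0,0,0,0.0918,0.05,-0.006,0.02,0,0,0,0.0918,0,0,0,0,0,0,0.0918,0,0,0,0,0,0,0.0918]' 20; python3 - <<'E'
from h import *
o=observe();c=cam("wrist",o);im=get_image("wrist")[...,::-1]
cv2.imwrite("pics/w1.png",im);np.savez("w1.npz",K=c[0],e=c[1],M=c[2])
u=proj(c,(.532,-.4067,.022));print(u,o["position"])
x,y=int(u[0])-100,int(u[1])-75;x=max(x,0);y=max(y,0);print("crop origin",x,y)
cv2.imwrite("pics/w1z.png",cv2.resize(im[y:y+150,x:x+200],None,fx=4,fy=4,interpolation=cv2.INTER_CUBIC))
E
```

```text
clock: 1.1
position: [0.5146, -0.4144, 0.1223]
ee_rot: [-3.071, -0.659, 0.002]
force: [-0.7, -0.1, 0.5]
width: 1.001
gripper_force: 0.0
[313.32624798 220.20083103] [ 0.51460916 -0.41437891  0.12231609]
crop origin 213 145
```

View pics/w1z.png

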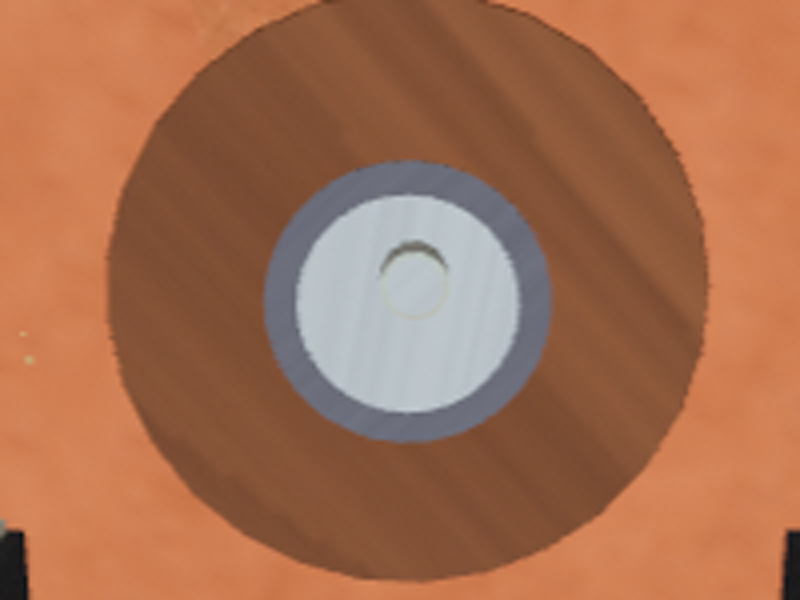

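Wrist view: pin end centred at zoom (414,285), dark crescent (its side) just above. Foot outline spans x 108–708 and y −5–580.

```bash
python3 - <<'E'
from h import *
d=np.load("w1.npz");c=(d["K"],d["e"],d["M"])
f=lambda x,y:(213+(x+.5)/4-.5,145+(y+.5)/4-.5)
im=cv2.imread("pics/w1.png");m=(im[:,:,2]<165).astype(np.uint8);m[:, :235]=0;m[:,395:]=0;m[293:]=0;m[:140]=0
m=cv2.morphologyEx(m,cv2.MORPH_OPEN,np.ones((3,3)))
cs=max(cv2.findContours(m,0,1)[0],key=cv2.contourArea)
pts=np.array([ray(c,p[0],.022)[:2] for p in cs])
x,y=pts.T;A=np.linalg.lstsq(np.c_[2*x,2*y,np.ones(len(x))],x*x+y*y,rcond=None)[0]
C=A[:2];print("foot",C,"r",np.sqrt(A[2]+C@C))
P=ray(c,f(414.5,285),.036);print("pin",P,"off",P[:2]-C)
print("disc",ray(c,f(408,303),.022))
# tray centre delta from here
t=np.array([.4912,-.1495]);o=observe();D=np.r_[t-o["position"][:2],0];print("to tray in tool",R.from_rotvec(o["ee_rot"]).as_matrix().T@D)
E
```

```text
foot [ 0.53247233 -0.40741339] r 0.053619231490247436
pin [ 0.53818868 -0.40611134  0.036     ] off [0.00571635 0.00130205]
disc [ 0.53226698 -0.4076047   0.022     ]
to tray in tool [ 8.78002517e-02 -2.51869866e-01 -1.72631410e-04]
```

```bash
python3 -m pendant '[0.017,-0.05,-0.006,0,0,0,0.0918,0.017,-0.05,-0.006,0,0,0,0.0918,0.017,-0.05,-0.006,0,0,0,0.0918,0.017,-0.05,-0.006,0,0,0,0.0918,0.017,-0.05,-0.006,0,0,0,0.0918,0,0,0,0,0,0,0.0918,0,0,0,0,0,0,0.0918]' 20; python3 - <<'E'
from h import *
o=observe();c=cam("wrist",o);im=get_image("wrist")[...,::-1]
cv2.imwrite("pics/w2.png",im);np.savez("w2.npz",K=c[0],e=c[1],M=c[2])
print(proj(c,(.4912,-.1495,.092)),proj(c,(.4912,-.1495,.02)))
E
```

```text
clock: 2.02
position: [0.49, -0.1529, 0.1534]
ee_rot: [3.071, 0.656, 0.001]
force: [-0.5, -0.6, -0.3]
width: 1.002
gripper_force: 0.0
[308.61511502 259.00261979] [309.72938705 231.96258188]
```

View pics/w2.png

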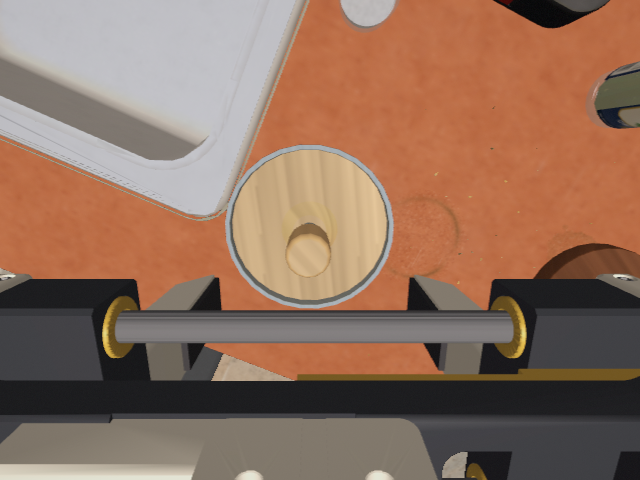

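Wrist view: knob top centred at about (308.5,256). The rim circle spans x 227–393 and y 145–306. The jaws straddle the knob cleanly.

```bash
python3 - <<'E'
from h import *
d=np.load("w2.npz");c=(d["K"],d["e"],d["M"])
print("knob",ray(c,(308.5,256),.092));P=ray(c,(310,225.5),.02);print("rim",P,[ray(c,q,.02) for q in[(227,226),(393,226)]])
o=observe();Q=ray(c,(308.5,256),.092);print(R.from_rotvec(o["ee_rot"]).as_matrix().T@(np.r_[(Q+P)[:2]/2,.062]-o["position"]))
E
```

```text
knob [ 0.49296583 -0.14863967  0.092     ]
rim [ 0.49626887 -0.14749302  0.02      ] [array([ 0.46812262, -0.08555916,  0.02      ]), array([ 0.52367111, -0.20981821,  0.02      ])]
[ 0.00640128 -0.00308057  0.09112341]
```

```bash
python3 -m pendant '[0.0055,-0.003,0.01,0,0,0,0.0918,0,0,0.03,0,0,0,0.0918,0,0,0.03,0,0,0,0.0918,0,0,0.0215,0,0,0,0.0918,0,0,0,0,0,0,0.06,0,0,0,0,0,0,0.035,0,0,0,0,0,0,0.02,0,0,0,0,0,0,0.02,0,0,0,0,0,0,0.02,0,0,0,0,0,0,0.02]' 25
```

```text
clock: 3.32
position: [0.4941, -0.1463, 0.0614]
ee_rot: [3.071, 0.659, 0.001]
force: [-0.6, -0.2, 0.9]
width: 0.4
gripper_force: 0.0
```

```bash
python3 -m pendant '[0,0,0,0,0,0,0.015,0,0,0,0,0,0,0.015,0,0,0,0,0,0,0.015,0,0,0,0,0,0,0.015]' 30; python3 -m pendant '[0,0,-0.005,0,0,0,0.015,0,0,-0.01,0,0,0,0.015,0,0,-0.02,0,0,0,0.015,0,0,-0.03,0,0,0,0.015,0,0,-0.02,0,0,0,0.015,0,0,0,0,0,0,0.015,0,0,0,0,0,0,0.015]'
```

```text
clock: 3.82
position: [0.4941, -0.1463, 0.0613]
ee_rot: [3.072, 0.659, 0.0]
force: [0.4, -1.2, 3.3]
width: 0.313
gripper_force: 30.0
clock: 4.7
position: [0.4935, -0.1461, 0.1457]
ee_rot: [-3.071, -0.659, 0.001]
force: [-0.1, 0.7, -2.6]
width: 0.315
gripper_force: 30.0
```

```bash
python3 -m pendant '[-0.005,0.02,0,0,0,0,0.015,-0.01,0.037,0,0,0,0,0.015,-0.012,0.047,0,0,0,0,0.015,-0.012,0.047,0,0,0,0,0.015,-0.012,0.047,0,0,0,0,0.015,-0.01,0.037,0,0,0,0,0.015,-0.005,0.02,0,0,0,0,0.015,0,0,0,0,0,0,0.015,0,0,0,0,0,0,0.015]'; python3 - <<'E'
from h import *
o=observe();c=cam("wrist",o);im=get_image("wrist")[...,::-1]
cv2.imwrite("pics/w3.png",im);np.savez("w3.npz",K=c[0],e=c[1],M=c[2])
print(o["position"],R.from_rotvec(o["ee_rot"]).as_matrix().round(4)[:,2],o["force"],o["ft_torque"])
E
```

```text
clock: 5.82
position: [0.5381, -0.4043, 0.1451]
ee_rot: [-3.069, -0.66, 0.002]
force: [0.1, 1.2, -3.0]
width: 0.32
gripper_force: 30.0
[ 0.53814028 -0.40428419  0.14508774] [-0.0015  0.0019 -1.    ] [ 0.10108566  1.21722967 -2.96300866] [-0.00369969  0.01449506  0.00218175]
```

View pics/w3.png

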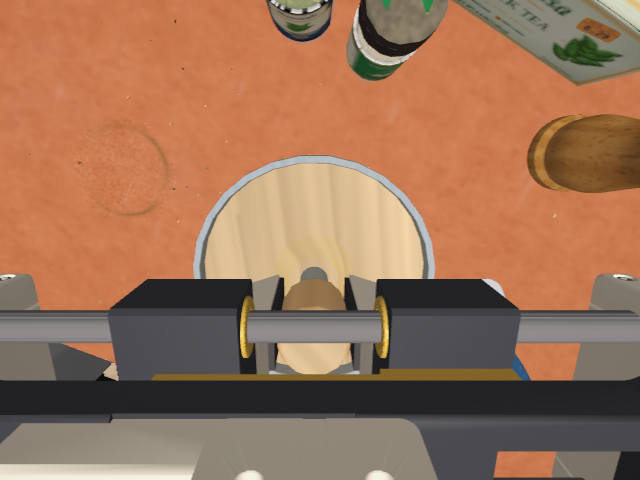

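The tray hangs level in the jaws over the foot. The arc of the rim runs from (194,268) through (314,154) to (435,268).

```bash
python3 - <<'E'
from h import *
from scipy.optimize import least_squares
d=np.load("w3.npz");c=(d["K"],d["e"],d["M"]);im=cv2.imread("pics/w3.png")
hsv=cv2.cvtColor(im,cv2.COLOR_BGR2HSV)
orange=((hsv[:,:,0]<13)&(hsv[:,:,1]>110))
pts=[]
for a in np.radians(np.arange(190,351,4)):
    for r in np.arange(150,90,-.5):
        u,v=314+r*np.cos(a),274+r*np.sin(a)
        if v<265 and not orange[int(round(v)),int(round(u))] and not orange[int(round(274+(r-2)*np.sin(a))),int(round(314+(r-2)*np.cos(a)))]:
            pts.append(ray(c,(u,v),.1038)[:2]);break
pts=np.array(pts);s=least_squares(lambda q:np.hypot(*(pts-q[:2]).T)-q[2],[.538,-.404,.07],loss="soft_l1",f_scale=.001)
s2=least_squares(lambda q:np.hypot(*(pts-q).T)-.07,[.538,-.404],loss="soft_l1",f_scale=.001)
print(len(pts),s.x,s2.x)
o=observe();M=R.from_rotvec(o["ee_rot"]).as_matrix()
for t in(s.x[:2],s2.x):print("tray-TCP tool",M.T@np.r_[t-o["position"][:2],0],"to pin",M.T@np.r_[np.array([.5382,-.4061])-t,0])
E
```

```text
41 [ 0.53581096 -0.40563801  0.06865165] [ 0.5342861  -0.40630506]
tray-TCP tool [-3.00287557e-03  3.60054001e-04  3.27794393e-08] to pin [ 1.98712120e-03  1.40437700e-03 -3.12797423e-06]
tray-TCP tool [-4.66714329e-03  3.40341874e-04  4.65579841e-07] to pin [ 3.65138892e-03  1.42408913e-03 -3.56077464e-06]
```

```bash
python3 -m pendant '[0.0025,0.0014,0.01,0,0,0,0.015,0,0,0.015,0,0,0,0.015,0,0,0.01,0,0,0,0.015,0,0,0.007,0,0,0,0.015,0,0,0.003,0,0,0,0.015,0,0,0,0,0,0,0.015,0,0,0,0,0,0,0.015]'; python3 -m pendant '[0,0,0.001,0,0,0,0.015,0,0,0.0005,0,0,0,0.015,0,0,0,0,0,0,0.015]'
```

```text
clock: 6.75
position: [0.5415, -0.4063, 0.1017]
ee_rot: [3.071, 0.659, 0.001]
force: [-0.6, -0.5, -2.8]
width: 0.319
gripper_force: 30.0
clock: 7.12
position: [0.5413, -0.4061, 0.0998]
ee_rot: [3.072, 0.659, 0.0]
force: [-0.4, 1.2, -2.2]
width: 0.316
gripper_force: 30.0
```

```bash
for i in 1; do python3 -m pendant '[0,0,0.0008,0,0,0,0.015,0,0,0.0007,0,0,0,0.015,0,0,0,0,0,0,0.015]'; python3 -m pendant '[0,0,0.0007,0,0,0,0.015,0,0,0,0,0,0,0.015]';  python3 -m pendant '[0,0,0.0007,0,0,0,0.015,0,0,0,0,0,0,0.015]'; done
```

```text
clock: 7.5
position: [0.5412, -0.4061, 0.0981]
ee_rot: [-3.072, -0.659, 0.0]
force: [-0.3, 0.6, -1.8]
width: 0.316
gripper_force: 30.0
clock: 7.75
position: [0.5412, -0.4061, 0.0974]
ee_rot: [-3.072, -0.659, 0.0]
force: [0.8, -0.6, -2.5]
width: 0.319
gripper_force: 30.0
clock: 8.0
position: [0.5412, -0.4061, 0.0968]
ee_rot: [-3.072, -0.659, 0.0]
force: [-0.7, -0.8, -2.8]
width: 0.315
gripper_force: 30.0
```

```bash
python3 -m pendant '[0,0,0.0007,0,0,0,0.015,0,0,0,0,0,0,0.015]'; python3 -m pendant '[0,0,0.0007,0,0,0,0.015,0,0,0,0,0,0,0.015]';  python3 -m pendant '[0,0,0.0007,0,0,0,0.015,0,0,0,0,0,0,0.015]'
```

```text
clock: 8.25
position: [0.5412, -0.4061, 0.0961]
ee_rot: [3.072, 0.659, -0.0]
force: [0.1, -0.0, -3.8]
width: 0.315
gripper_force: 30.0
clock: 8.5
position: [0.5412, -0.4061, 0.0954]
ee_rot: [-3.072, -0.659, 0.0]
force: [-0.2, -0.1, -3.1]
width: 0.314
gripper_force: 30.0
clock: 8.75
position: [0.5412, -0.406, 0.0946]
ee_rot: [-3.072, -0.659, 0.0]
force: [0.1, -0.6, -3.7]
width: 0.316
gripper_force: 30.0
```

```bash
python3 -m pendant '[0,0,0.001,0,0,0,0.015,0,0,0,0,0,0,0.015]'; python3 -m pendant '[0,0,0.001,0,0,0,0.015,0,0,0,0,0,0,0.015]';  python3 -m pendant '[0,0,0.001,0,0,0,0.015,0,0,0,0,0,0,0.015]'
```

```text
clock: 9.0
position: [0.5412, -0.4061, 0.0936]
ee_rot: [-3.072, -0.659, 0.0]
force: [1.7, -0.4, -2.9]
width: 0.317
gripper_force: 30.0
clock: 9.25
position: [0.5412, -0.406, 0.0926]
ee_rot: [-3.072, -0.659, 0.0]
force: [-0.1, -0.1, -3.5]
width: 0.316
gripper_force: 30.0
clock: 9.5
position: [0.5412, -0.4061, 0.0916]
ee_rot: [-3.072, -0.659, 0.0]
force: [0.2, 0.0, -2.2]
width: 0.32
gripper_force: 30.0
```

The tray is 6 mm below pin-top height with no reaction force, so the hole has gone straight over the pin. I'll keep lowering gently.

```bash
python3 -m pendant '[0,0,0.0015,0,0,0,0.015,0,0,0.0015,0,0,0,0.015,0,0,0,0,0,0,0.015]'; python3 -m pendant '[0,0,0.001,0,0,0,0.015,0,0,0.001,0,0,0,0.015,0,0,0,0,0,0,0.015]';  python3 -m pendant '[0,0,0.001,0,0,0,0.015,0,0,0,0,0,0,0.015]'; python3 -m pendant '[0,0,0.0007,0,0,0,0.015,0,0,0,0,0,0,0.015]'
```

```text
clock: 9.88
position: [0.5412, -0.406, 0.0885]
ee_rot: [-3.072, -0.659, 0.0]
force: [-0.1, -0.4, -2.4]
width: 0.312
gripper_force: 30.0
clock: 10.25
position: [0.5412, -0.4061, 0.0866]
ee_rot: [-3.072, -0.659, 0.0]
force: [0.7, -0.8, -2.6]
width: 0.315
gripper_force: 30.0
clock: 10.5
position: [0.5412, -0.4061, 0.0857]
ee_rot: [-3.072, -0.659, 0.0]
force: [0.6, 0.1, -2.3]
width: 0.312
gripper_force: 30.0
clock: 10.75
position: [0.5412, -0.4061, 0.085]
ee_rot: [3.072, 0.659, -0.0]
force: [0.0, 0.5, -2.7]
width: 0.315
gripper_force: 30.0
```

```bash
python3 -m pendant '[0,0,0.0007,0,0,0,0.015,0,0,0,0,0,0,0.015]'; python3 -m pendant '[0,0,0.0005,0,0,0,0.015,0,0,0,0,0,0,0.015]';  python3 -m pendant '[0,0,0.0005,0,0,0,0.015,0,0,0,0,0,0,0.015]'
```

```text
clock: 11.0
position: [0.5412, -0.4061, 0.0843]
ee_rot: [-3.072, -0.659, 0.0]
force: [0.2, -0.5, -2.9]
width: 0.315
gripper_force: 30.0
clock: 11.25
position: [0.5412, -0.4061, 0.0838]
ee_rot: [3.072, 0.659, -0.0]
force: [-0.2, 0.7, -3.1]
width: 0.317
gripper_force: 30.0
clock: 11.5
position: [0.5413, -0.4061, 0.0834]
ee_rot: [3.072, 0.659, 0.0]
force: [0.1, 0.6, -0.9]
width: 0.318
gripper_force: 30.0
```

```bash
python3 -m pendant '[0,0,0.0003,0,0,0,0.015,0,0,0,0,0,0,0.015,0,0,0,0,0,0,0.015]'; python3 -m pendant '[0,0,0,0,0,0,0.033,0,0,0,0,0,0,0.036,0,0,0,0,0,0,0.05,0,0,0,0,0,0,0.065,0,0,0,0,0,0,0.08,0,0,0,0,0,0,0.09,0,0,0,0,0,0,0.09]'
```

```text
clock: 11.88
position: [0.5413, -0.4061, 0.0834]
ee_rot: [3.071, 0.659, 0.0]
force: [-2.4, 1.6, 5.3]
width: 0.316
gripper_force: 30.0
clock: 12.75
position: [0.5413, -0.4061, 0.0831]
ee_rot: [3.072, 0.659, 0.0]
force: [0.3, -0.2, 0.4]
width: 0.888
gripper_force: 0.0
```

Released with about 8 N of light contact. Next I'll rise straight up, clear of the knob, and check.

```bash
python3 -m pendant '[0,0,-0.01,0,0,0,0.0918,0,0,-0.03,0,0,0,0.0918,0,0,-0.04,0,0,0,0.0918,0,0,-0.03,0,0,0,0.0918,-0.03,0,-0.03,0,0,0,0.0918,-0.05,0,-0.03,0,0,0,0.0918,-0.05,0,0,0,0,0,0.0918,-0.05,0,0,0,0,0,0.0918,0,0,0,0,0,0,0.0918,0,0,0,0,0,0,0.0918]'; python3 - <<'E'
from h import *
a=get_image("scene")[...,::-1];b=get_image("top")[...,::-1];cv2.imwrite("pics/top2.png",b)
c=cam("scene")
z=cv2.resize(a[140:290,270:470],None,fx=4,fy=4,interpolation=cv2.INTER_CUBIC);cv2.imwrite("pics/s2.png",z)
E
```

```text
clock: 14.0
position: [0.3777, -0.4797, 0.2537]
ee_rot: [3.071, 0.659, 0.002]
force: [0.1, 1.1, 0.2]
width: 0.998
gripper_force: 0.0
```

View pics/s2.png

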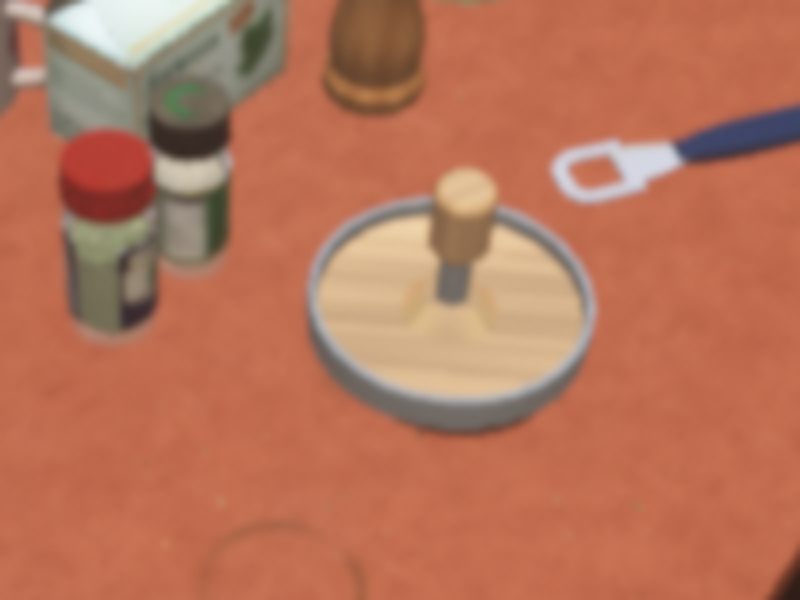

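View pics/top2.png

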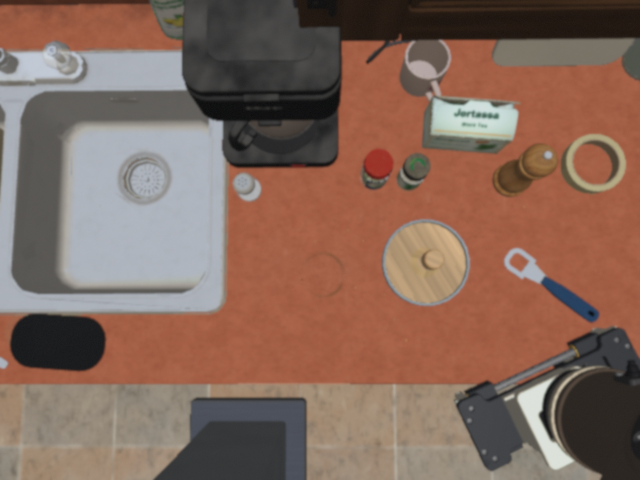

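The tray sits level on the foot: scene-crop rim around (450,300), top-view centre at (426,262). The jars and salt shaker are where they were, and the gripper is clear. The seating height matched the fully home value.

```bash
python3 -c "
from cell import *
print(sign_off())"
```

```text
the job is handed in; nothing more can be done
None
```

The tray is back on its foot and sitting flat: the hole dropped straight over the pin without any nudging, contact before release was about 8 N, and the jars and salt shaker still stand where they were when I handed the job in, at about 14 s.

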